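Tuck the drip strip under the splash leaf of a drain board and hold it down

ROBOT

A 7-joint arm with a two-finger parallel gripper is mounted at the origin on a cart in front of the work surface, level with it; the furniture and walls round the work are solid. World frame = base frame: x ahead of the robot, y to its left, z up, the work surface at z = 0. Lengths are in m, angles in rad, forces in N, time in s.
With the tool pointing down it reaches from about 0.35 to 0.9 m from the base axis. Payload 19.9 kg.
Tool frame: the origin (TCP) lies between the finger pads; the fingertips stand bot.nose_length ahead of it and the grasp point (between the pads) lies 8 mm behind it (bot.nose_length is the distance from the TCP to the fingertips, in m); z points along the fingers, y is the line along which they close (so a half turn about z gives the same grasp; the last joint's range is limited). The gripper opens to 94 mm and grips with 3 to 60 N. Pads are 16 mm wide; open, the fingers measure 119 mm over their backs; the gripper's body (75 mm by 177 mm) begins 78 mm behind the grasp point.
Start: joints at [1.062, 0.417, -0.01, 1.614, 0.005, 1.111, -0.053], TCP at [0.282, -0.558, 0.216] pointing down, gripper open.
Joint ranges: [-2.81, 2.81], [-0.39, 2.02], [-1.27, 1.25], [0.06, 2.57], [-1.19, 4.33], [0.19, 2], [-2.82, 2.82]. Speed limits (rad/s): [1.89, 1.89, 2.39, 2.39, 3.01, 3.01, 3.01].

INTERFACE

Orientations are given as a unit quaternion [x, y, z, w].
In Python, from cell import bot gives the robot as it stands.
- The arm moves only by the shell command python3 jog.py 'ROWS' [FORCE]. ROWS is a JSON list of rows, 1 to 5 of them, each an object with the fields aperture (the finger opening in m), pos (a list: dx, dy, dz in m), turn_vec (a list: a rotation vector rx, ry, rz in rad); a field left out counts as zero (the opening has to be given); each row shifts and turns the commanded pose from where the row before left it, along the tool's axes as they then stand; what a row does not reach is not made up. A row lasts 1/12 s, in which the tool goes at most 0.0417 m and 0.125 rad, less where a joint would pass 70% of its speed; a pose out of reach is approached as far as the arm can. The fingers move at their own pace and stop on an object; FORCE is the grip in N (left out, the last holds). Time passes only in rows, so rows that do not move let the fingers close. It prints the time, the measured TCP pose, the force, the opening and the grip force at its end. Input that does not fit is refused with a message, and nothing moves.
- bot.get_state(): the state, without advancing time (a new reading comes with each control period).
- bot.get_image(name): name is "scene" or "top" or "wrist"; returns (picture, depth): 400x640x3 uint8, red, green, blue; 400x640 float32, m along the optical axis (not along the pixel's ray), 0 where there is no reading.
- bot.calibration(name): a dict with "vfov" (degrees; the focal length in pixels is half the picture's height over the tangent of half this angle, whatever the lens; pixels are square), "cx", "cy" (the principal point, pixels), "world_to_cam" (4x4, takes a point from world to camera coordinates); the wrist camera has in their place "tool_from_camera" (4x4, takes a point from camera to tool coordinates, whose origin is the TCP and whose axes are the flange's). Camera axes: x right, y down, z forward; pixel columns grow to the right and rows downward; lengths in m; the calibration is good to about 2 mm. A picture is of the moment at which its call begins: read the wrist's pose just before it. calibration takes no time and is no camera call.
- bot.close_job(): hands the job in; it is judged then, once.
The state is a dict: "clock": time; "joint_positions": joint angles; "joint_vel": joint speeds; "joint_efforts": joint torques, N m; "tool_pos": TCP position; "ee_rot": TCP orientation; "contact_force": force on the tool from outside, world axes, zero at the start; "moment": the same for the moment, N m; "finger_gap": finger opening in m; "gripper_force": force on a finger pad.
Only numpy, scipy, OpenCV 4.12 (cv2) and the standard library are available. Lean on these libraries where they do the work, as an engineer would, in place of code of your own. Each camera call takes 0.05 s, during which the arm holds its last target. There are 200 camera calls.

TASK

Pick up the steel drip strip by its grip and tuck its plain edge (the one without the turned-up lip) under the lower edge of the drain board's hinged splash leaf: the strip lies between the two kerbs and goes in until it meets the stop under the leaf. Do not lift the leaf on the way, and leave the cup, the label roll and the tape roll where they are. Finish holding on: keep the fingers on the strip and press it flat against the board with a firm push of about 10 N; do not let go.

Things in the scene. Friction and masses are not known exactly. Their poses are not given: they have to be found in the camera images.
- strip: Loose steel plate, 0.2 kg, 100 (x) x 120 (y) x 4 mm; origin at the centre of its underside, z up. Plain edge, to be tucked in, at x = +50 mm; the edge at x = -50 has a turned-up lip 5 mm thick, 12 mm high overall. Black grip block on top: x -37 to +13 mm, 14 mm wide in y (centred), top 44 mm above the underside. Starts flat on the desk, plain edge roughly away from the robot.
- strip_grip (a point): Point in the strip's grip where to take it, 12 mm behind the strip's origin along x, 28 mm above its underside; fingers close along the strip's y on the 14 mm width. Axes as the strip's.
- strip_edge (a point): Middle of the plain edge of the strip, at its underside (strip x = +50 mm, z = 0). Axes as the strip's.
- board: Fixed grey drain board, 200 (x) x 174 mm (y), its top surface rising 8 degrees along +x, away from the robot. Origin on the desk under its centre, own z vertical; surface 27.5 mm above the desk at the centre, 14 mm at the front edge. Side kerbs 8 mm above the surface, 150 mm apart inside.
- lap (a point): Point on the board's surface below the middle of the leaf's free edge, 25 mm up-slope of the board's centre, 31 mm above the desk. Axes of the surface: x up the slope, under the leaf; y across; z out of the surface. The surface runs 125 mm down the slope from here. A fixed stop bar 5 mm high lies across under the leaf: the strip's plain edge meets it at x = +30 mm.
- leaf (a joint): Hinge of the splash leaf, rad: 0 = lying at rest by its own weight, grows as its free edge lifts. Steel sheet 0.15 kg, 140 mm wide, 70 mm long, hinged at the board's upper end; at rest its underside is 7 mm above the board's surface, its last 10 mm flared up to 8 to 9 mm. The 4 mm strip passes under without touching if kept flat on the board.
- leaf_edge (a point): Middle of the free lower edge of the splash leaf, about 10 mm above the board's surface.
- cup: Lidded specimen cup, 64 mm across and 64 mm high, a bystander; origin at the centre of its underside.
- roll: Roll of white labels, 69 mm across and 41 mm high, a bystander; origin at the centre of its underside.
- tape: Roll of masking tape, 103 mm across and 25 mm high, a bystander; origin at the centre of its underside.

How it is judged:
On the way, in this order (a step that is already met when the one before it is completed fails the run):
1. the strip is lifted off the desk (height (world z) of strip above 0.03 m and contact force between the fingers and strip above 1 N), for 0.1 s.
2. the strip's plain edge is tucked under the leaf, nearly to the stop, flat on the board (x of strip_edge in the frame of lap between 0.024 and 0.034 m and z of strip_edge in the frame of lap between -0.004 and 0.004 m and y of strip_edge in the frame of lap between -0.018 and 0.018 m and angle between the z axis of strip and the z axis of lap, either way round below 0.06 rad and angle between the x axis of strip and the x axis of lap, either way round below 0.1 rad), for 0.1 s.
At the end, for the whole second after the job is handed in: Plain edge 24 to 34 mm under the leaf (stop at 30), within 18 mm of mid-board and 4 mm of its surface; strip flat within 0.06 rad, square within 0.1 rad, at rest; leaf down (below 0.03 rad); fingers still on the strip (over 2 N), strip pressed on the board with over 5 N (all of step 2 and value of joint leaf below 0.03 rad and contact force between strip and board above 5 N and contact force between the fingers and strip above 2 N and linear speed of strip below 0.02 m/s); the arm keeps its last pose, push and grip.
It fails at once if the splash leaf is lifted (more than 0.08 rad, about 6 mm at its edge) (value of joint leaf above 0.08 rad).
It fails at once if the specimen cup is disturbed (moved more than 20 mm) (distance of cup from where it was at the start of the episode above 0.02 m).
It fails at once if the label roll is disturbed (moved more than 20 mm) (distance of roll from where it was at the start of the episode above 0.02 m).
It fails at once if the tape roll is disturbed (moved more than 20 mm) (distance of tape from where it was at the start of the episode above 0.02 m).
It also fails if it takes over 40 s, if anything falls off the work surface, if the arm or the gripper's body presses on something with over 40 N, if the wrist force passes 120 N, or if a joint passes its speed limit or range.

## Working session

There is one attempt and no reset: what is moved stays moved. The work goes in short steps, Python scripts to look and compute and a shell command to move; the robot and the scene stay as the last step left them, time stands still between calls to the robot, and variables do not carry over. Pictures are saved under pics/ and viewed, at most 10 in all, crops included, and the job is handed in when it is done.

```bash
ls; mkdir -p pics; python3 - <<'E'
from cell import bot
import cv2,numpy as np
s=bot.get_state();print(s['clock'],s['tool_pos'],s['ee_rot'],s['finger_gap'],bot.nose_length)
for n in ['top','scene']:
    im,d=bot.get_image(n);cv2.imwrite(f'pics/{n}0.png',im[:,:,::-1]);np.savez(f'pics/{n}0.npz',im=im,d=d)
    c=bot.calibration(n);print(n,c['vfov'],c['cx'],c['cy'],np.round(c['world_to_cam'],4).tolist())
print(bot.calibration('wrist'))
E
```

```text
cell.py
jog.py
pics
0.0 [ 0.28165391 -0.55752219  0.21581534] [ 9.72768616e-01  2.31777530e-01 -1.88727053e-04 -6.00895663e-04] 0.0939110087352023 0.011
top 43.92855268671497 320.5763819948209 194.2136913295089 [[-0.0241, -0.9997, -0.0015, -0.0063], [-0.9796, 0.0239, -0.1995, 0.5647], [0.1994, -0.0033, -0.9799, 1.4433], [0.0, 0.0, 0.0, 1.0]]
scene 57.96941397196596 321.55817028787413 198.7370294092385 [[-0.7279, -0.6856, -0.0103, 0.4107], [-0.4964, 0.5372, -0.6819, 0.3369], [0.473, -0.4912, -0.7314, 0.6199], [0.0, 0.0, 0.0, 1.0]]
{'vfov': 64.97043851566275, 'cx': 323.6518199910238, 'cy': 199.80422843808952, 'tool_from_camera': array([[ 8.47860947e-04, -9.64742595e-01, -2.63193857e-01,
         7.70976844e-02],
       [ 9.99999351e-01,  1.01820702e-03, -5.10829860e-04,
        -5.40739093e-04],
       [ 7.60805156e-04, -2.63193254e-01,  9.64742832e-01,
        -1.68897277e-01],
       [ 0.00000000e+00,  0.00000000e+00,  0.00000000e+00,
         1.00000000e+00]])}
```

View pics/top0.png

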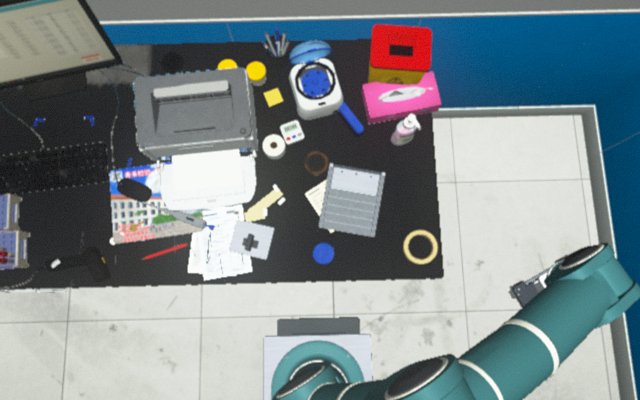

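View pics/scene0.png

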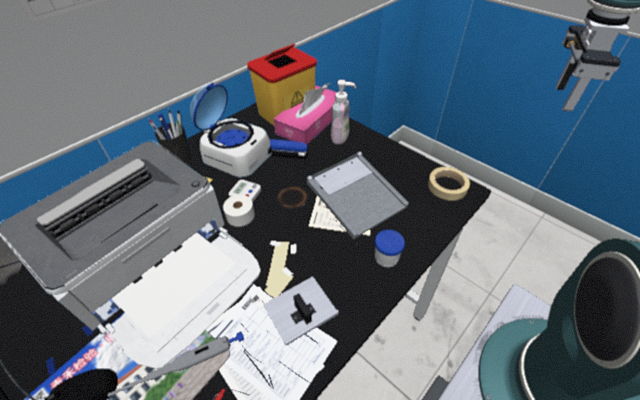

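The top view shows the strip at about (252,240), the board at (352,200), the cup at (323,253), the tape at (420,247) and the label roll at (274,146). In the scene view the strip is at (302,310) and the board at (357,193). Next I'll look closer and measure.

```bash
cat > h.py <<'E'
import numpy as np,cv2
from cell import bot
def ray(n,u,v,tool=None):
    c=bot.calibration(n);f=200/np.tan(np.radians(c['vfov']/2))
    d=np.array([(u-c['cx'])/f,(v-c['cy'])/f,1.])
    T=np.linalg.inv(c['world_to_cam']) if tool is None else tool@c['tool_from_camera']
    return T[:3,3],T[:3,:3]@d
def onz(n,u,v,z,tool=None):
    o,d=ray(n,u,v,tool);return o+d*(z-o[2])/d[2]
E
python3 - <<'E'
import cv2
im=cv2.imread('pics/top0.png')[150:270,220:400]
cv2.imwrite('pics/c1.png',cv2.resize(im,None,fx=4.4,fy=4.4,interpolation=cv2.INTER_CUBIC))
im=cv2.imread('pics/scene0.png')[145:355,255:420]
cv2.imwrite('pics/c2.png',cv2.resize(im,None,fx=2.8,fy=2.8,interpolation=cv2.INTER_CUBIC))
E
```

```text
(no output)
```

View pics/c1.png

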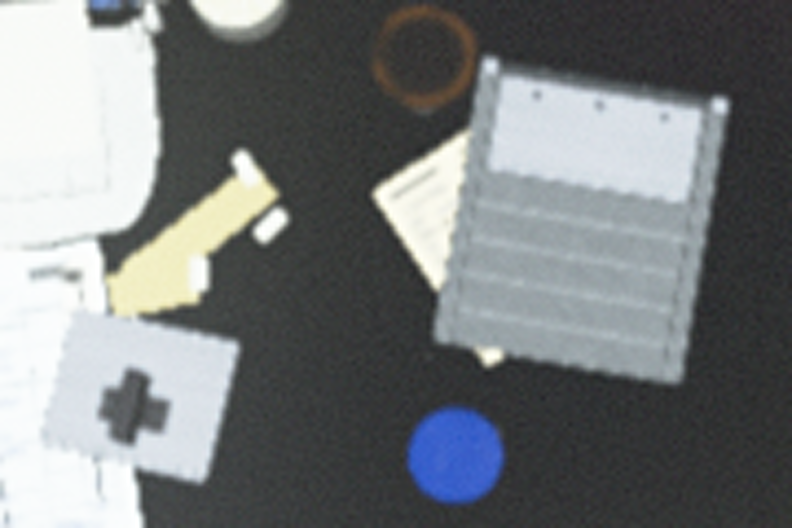

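View pics/c2.png

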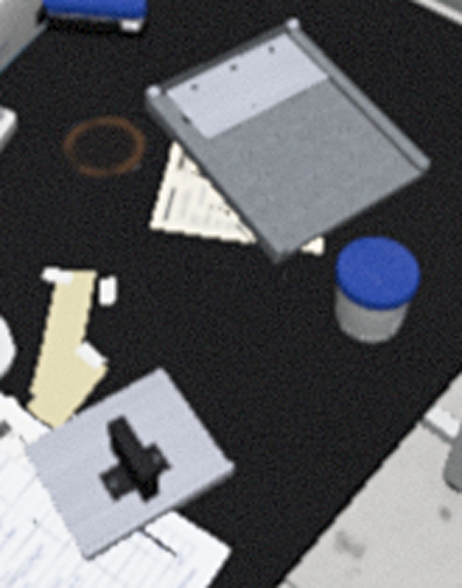

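The top crop shows the strip's corners at (73,312), (240,342), (207,483) and (43,440), with the grip along its x. The board's corners are at (437,342), (682,382), (487,60) and (727,100), and the leaf's free edge runs from (490,170) to (690,200). The scene crop shows the strip's lip on the side nearer the robot.

```bash
python3 - <<'E'
from h import *
P=lambda u,v,z:onz('top',220+u/4.4,150+v/4.4,z)
S=lambda u,v,z:onz('scene',255+u/2.8,145+v/2.8,z)
n=np.linalg.norm
for nm,F,fl,fr,bl,br in [('top',P,(73,312),(240,342),(43,440),(207,483)),('scene',S,(27,452),(161,370),(88,556),(233,465))]:
    a,b=F(*fl,.004),F(*fr,.004);c,d=F(*bl,.012),F(*br,.012)
    print(nm,'strip',np.round([a,b,c,d],4).tolist(),'w',n(a-b),n(c-d),'l',n(a-c),n(b-d),'mid',(a+b+c+d)/4,'yaw',np.degrees(np.arctan2(*((a+b-c-d)[[1,0]]))),np.degrees(np.arctan2(*((a-b)[[1,0]]))))
for nm,F,fl,fr,bl,br,k in [('top',P,(437,342),(682,382),(487,60),(727,100),(490,170,690,200)),('scene',S,(280,258),(428,165),(152,92),(292,22),(212,137,328,77))]:
    a,b=F(*fl,.022),F(*fr,.022);c,d=F(*bl,.049),F(*br,.049)
    e,g=F(*k[:2],.041),F(*k[2:],.041)
    print(nm,'board',np.round([a,b,c,d],4).tolist(),n(a-b),n(c-d),n(a-c),n(b-d),'mid',(a+b+c+d)/4,'yaw',np.degrees(np.arctan2(*((c+d-a-b)[[1,0]]))),np.degrees(np.arctan2(*((c-d)[[1,0]]))),np.degrees(np.arctan2(*((a-b)[[1,0]]))))
    print('leafedge',e,g,n(e-g),(e+g)/2)
print('grip',P(132,370,.044),P(125,440,.044),S(120,420,.044),S(150,495,.044))
print('cup',P(456,455,.064))
E
```

```text
top strip [[0.497, 0.2422, 0.004], [0.4729, 0.1247, 0.004], [0.4067, 0.2608, 0.012], [0.3744, 0.1473, 0.012]] w 0.12000648834518367 0.11805963401791544 l 0.09251819997550202 0.10137156906804526 mid [0.43773079 0.1937421  0.008     ] yaw -12.295111677591496 78.39334378145527
scene strip [[0.4949, 0.2419, 0.004], [0.471, 0.1273, 0.004], [0.4048, 0.2645, 0.012], [0.3768, 0.1506, 0.012]] w 0.11698926636590846 0.1172593667683565 l 0.09323972156941443 0.09733132091600444 mid [0.43690462 0.19607196 0.008     ] yaw -13.989338633820507 78.19511339081419
top board [[0.4671, -0.0137, 0.022], [0.4351, -0.1825, 0.022], [0.6613, -0.0534, 0.049], [0.6283, -0.2199, 0.049]] 0.17174124371553734 0.16968703053790934 0.2000251545901545 0.1986587995258769 mid [ 0.54795    -0.11737591  0.0355    ] yaw -11.257873846180049 78.81710583290123 79.27630179394592
leafedge [ 0.58419711 -0.05349042  0.041     ] [ 0.55950496 -0.19173354  0.041     ] 0.14043098907706436 [ 0.57185104 -0.12261198  0.041     ]
scene board [[0.4646, -0.0062, 0.022], [0.4341, -0.1741, 0.022], [0.6589, -0.0555, 0.049], [0.6277, -0.2187, 0.049]] 0.1706261274887591 0.16622695165036186 0.20223336317380486 0.20045350397959028 mid [ 0.54631504 -0.11363824  0.0355    ] yaw -13.603125856223635 79.18116624205523 79.71331873667918
leafedge [ 0.5854745  -0.05626403  0.041     ] [ 0.55806226 -0.18737208  0.041     ] 0.13394308579235933 [ 0.57176838 -0.12181806  0.041     ]
grip [0.44994753 0.19481921 0.044     ] [0.40237819 0.19936071 0.044     ] [0.44681811 0.19147584 0.044     ] [0.39333555 0.21578644 0.044     ]
cup [ 0.38517201 -0.02465927  0.064     ]
```

```bash
for i in 1 2 3 4; do :; done
python3 jog.py '[{"aperture":0.094, "pos":[0.0234, -0.0304, 0]}, {"aperture":0.094, "pos":[0.0234, -0.0304, 0]}, {"aperture":0.094, "pos":[0.0234, -0.0304, 0]}, {"aperture":0.094, "pos":[0.0234, -0.0304, 0]}, {"aperture":0.094, "pos":[0.0234, -0.0304, 0]}]'
python3 jog.py '[{"aperture":0.094, "pos":[0.0234, -0.0304, 0]}, {"aperture":0.094, "pos":[0.0234, -0.0304, 0]}, {"aperture":0.094, "pos":[0.0234, -0.0304, 0]}, {"aperture":0.094, "pos":[0.0234, -0.0304, 0]}, {"aperture":0.094, "pos":[0.0234, -0.0304, 0]}]'
```

```text
clock: 0.52
tool_pos: [0.3175, -0.3675, 0.2161]
ee_rot: [0.973, 0.232, -0.0, -0.0]
contact_force: [0.2, -0.5, -0.5]
finger_gap: 0.0943
gripper_force: 0.0
clock: 0.93
tool_pos: [0.3533, -0.1792, 0.2164]
ee_rot: [0.973, 0.232, -0.0, 0.0]
contact_force: [1.5, -0.9, 0.4]
finger_gap: 0.094
gripper_force: 0.0
```

```bash

python3 jog.py '[{"aperture":0.094, "pos":[0.0234, -0.0304, 0]}, {"aperture":0.094, "pos":[0.0234, -0.0304, 0]}, {"aperture":0.094, "pos":[0.0234, -0.0304, 0]}, {"aperture":0.094, "pos":[0.0234, -0.0304, 0]}, {"aperture":0.094, "pos":[0.0234, -0.0304, 0]}]'
python3 jog.py '[{"aperture":0.094, "pos":[0.0234, -0.0304, 0]}, {"aperture":0.094, "pos":[0.0234, -0.0304, 0]}, {"aperture":0.094, "pos":[0.0234, -0.0304, 0]}, {"aperture":0.094, "pos":[0.0234, -0.0304, 0]}, {"aperture":0.094, "pos":[0.0234, -0.0304, 0]}]'
python3 jog.py '[{"aperture":0.094, "turn_vec":[0, 0, 0.12]}, {"aperture":0.094, "turn_vec":[0, 0, 0.12]}, {"aperture":0.094, "turn_vec":[0, 0, 0.12]}, {"aperture":0.094, "turn_vec":[0, 0, 0.12]}, {"aperture":0.094, "turn_vec":[0, 0, 0.12]}]'
python3 jog.py '[{"aperture":0.094, "turn_vec":[0, 0, 0.07]}, {"aperture":0.094}, {"aperture":0.094}]'
python3 - <<'E'
from h import *
s=bot.get_state();im,d=bot.get_image('wrist');cv2.imwrite('pics/w1.png',im[:,:,::-1]);np.savez('pics/w1.npz',im=im,d=d,p=s['tool_pos'],q=s['ee_rot'])
print(s['clock'],s['tool_pos'],s['ee_rot'])
E
```

```text
clock: 1.35
tool_pos: [0.3892, 0.0093, 0.2166]
ee_rot: [0.973, 0.232, 0.0, 0.0]
contact_force: [2.0, -0.3, 0.1]
finger_gap: 0.0939
gripper_force: 0.0
clock: 1.77
tool_pos: [0.4253, 0.1977, 0.2165]
ee_rot: [0.973, 0.232, 0.0, 0.0]
contact_force: [1.0, -1.5, 1.0]
finger_gap: 0.0939
gripper_force: 0.0
clock: 2.18
tool_pos: [0.4252, 0.1958, 0.2162]
ee_rot: [0.998, -0.069, -0.0, 0.0]
contact_force: [0.0, -0.5, -0.6]
finger_gap: 0.0941
gripper_force: 0.0
clock: 2.43
tool_pos: [0.4252, 0.1959, 0.2163]
ee_rot: [0.995, -0.1, -0.0, 0.0]
contact_force: [-1.0, -0.7, -0.3]
finger_gap: 0.0943
gripper_force: 0.0
2.4333 [0.42524875 0.19587394 0.21634431] [ 9.95031764e-01 -9.95578419e-02 -1.51328564e-04  5.20126642e-05]
```

View pics/w1.png

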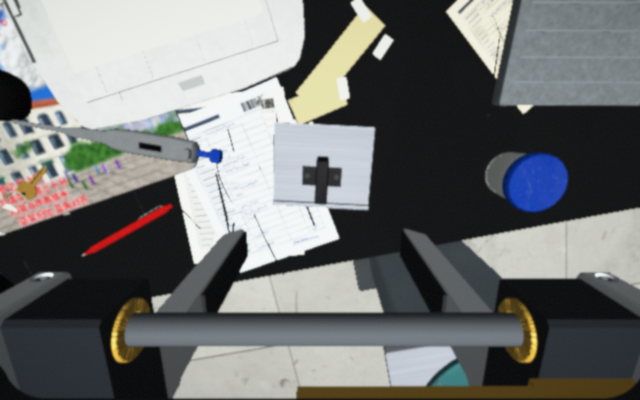

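The wrist view shows the strip's plain edge from (273,123) to (376,128), its lip edge from about (274,205) to (369,209), and the grip bar at (321,157) to (321,203). I'll refine this with subpixel line fits.

```bash
python3 - <<'E'
from h import *
from scipy.spatial.transform import Rotation as R
z=np.load('pics/w1.npz');T=np.eye(4);T[:3,:3]=R.from_quat(z['q']).as_matrix();T[:3,3]=z['p']
W=lambda u,v,h:onz('wrist',u,v,h,T)
g=cv2.cvtColor(z['im'],cv2.COLOR_RGB2GRAY).astype(float)
# plain edge: per column strongest gradient in row 115..135 right half; bar edges per row
def fit(pts): 
    vx,vy,x,y=cv2.fitLine(np.float32(pts),cv2.DIST_HUBER,0,.01,.01).ravel();return (x,y),(vx,vy)
gy=cv2.Sobel(g,cv2.CV_64F,0,1);gx=cv2.Sobel(g,cv2.CV_64F,1,0)
top=[(c,118+np.argmax(gy[118:136,c])) for c in range(300,372)]
right=[(360+np.argmin(gx[r,360:385]),r) for r in range(135,200)]
(p,d)=fit(top);(p2,d2)=fit(right)
lineY=lambda c:p[1]+(c-p[0])*d[1]/d[0]
a,b=W(280,lineY(280),.004),W(370,lineY(370),.004)
print('edge yaw',np.degrees(np.arctan2(*(a-b)[[1,0]]))-90)
e,f=[W(p2[0]+(r-p2[1])*d2[0]/d2[1],r,.004) for r in(140,195)]
print('right yaw',np.degrees(np.arctan2(*(e-f)[[1,0]])))
A=np.cross([p[0],p[1],1],[p[0]+d[0],p[1]+d[1],1]);B=np.cross([p2[0],p2[1],1],[p2[0]+d2[0],p2[1]+d2[1],1]);x=np.cross(A,B);x/=x[2]
c=W(x[0],x[1],.004);y=np.radians(-12.);ux=np.array([np.cos(y),np.sin(y),0]);uy=np.array([-np.sin(y),np.cos(y),0])
print('corner px',x,'corner',c,'centre',c-.05*ux+.06*uy,'grip',c-.062*ux+.06*uy)
print('bar top ends',W(321,157,.044),W(321,203,.044),'left/right corners',W(273.5,123.5,.004),W(274,205,.012),W(369.5,209,.012))
bar=[]
for r in range(190,199): print(r,g[r,308:336].astype(int)) if r%4==0 else 0
print('depth bar', z['d'][170:200:10,321], 'plate',z['d'][150,350])
E
```

```text
edge yaw -14.183637162414485
right yaw -14.391971057737576
corner px [374.94592035 126.3553421    1.        ] corner [0.4746639  0.12500494 0.004     ] centre [0.43823122 0.19408938 0.004     ] grip [0.42649345 0.19658432 0.004     ]
bar top ends [0.45687742 0.19337211 0.044     ] [0.40599611 0.20373006 0.044     ] left/right corners [0.50152184 0.24183156 0.004     ] [0.40607238 0.26335397 0.012     ] [0.37766286 0.14832232 0.012     ]
192 [211 210 212 210 209 199 163 103  57  46  46  46  45  44  44  43  41  48
  86 148 191 210 211 212 212 212 212 211]
196 [208 209 208 209 208 195 153  92  55  46  45  44  43  44  42  41  41  51
 105 173 204 211 211 211 211 213 213 212]
depth bar [0.         0.34703416 0.3501657 ] plate 0.37828383
```

```bash

python3 jog.py '[{"aperture":0.06, "pos":[0.0033, -0.003, 0.03], "turn_vec":[0, 0, 0.042]}, {"aperture":0.06, "pos":[0, 0, 0.04]}, {"aperture":0.06, "pos":[0, 0, 0.04]}, {"aperture":0.06, "pos":[0, 0, 0.035]}, {"aperture":0.06, "pos":[0, 0, 0.02]}]'
python3 jog.py '[{"aperture":0.06, "pos":[0, 0, 0.015]}, {"aperture":0.06, "pos":[0, 0, 0.01]}, {"aperture":0.06, "pos":[0, 0, 0.004]}, {"aperture":0.06}]'
```

```text
clock: 2.9
tool_pos: [0.4276, 0.1975, 0.0481]
ee_rot: [0.993, -0.12, -0.002, 0.001]
contact_force: [0.1, -0.4, 0.4]
finger_gap: 0.0644
gripper_force: 0.0
clock: 3.23
tool_pos: [0.4291, 0.1982, 0.0222]
ee_rot: [0.993, -0.121, -0.0, 0.0]
contact_force: [-0.2, -0.9, 1.1]
finger_gap: 0.0602
gripper_force: 0.0
```

```bash

python3 jog.py '[{"aperture":0.0}, {"aperture":0.0}, {"aperture":0.0}, {"aperture":0.0}, {"aperture":0.0}]' 40
python3 jog.py '[{"aperture":0.0}, {"aperture":0.0}, {"aperture":0.0}, {"aperture":0.0}, {"aperture":0.0}]' 40
```

```text
clock: 3.65
tool_pos: [0.4295, 0.1982, 0.0229]
ee_rot: [0.993, -0.122, 0.0, -0.0]
contact_force: [0.1, 0.5, 1.0]
finger_gap: 0.0299
gripper_force: 0.0
clock: 4.07
tool_pos: [0.4292, 0.1981, 0.0225]
ee_rot: [0.993, -0.122, -0.0, 0.0]
contact_force: [-1.1, -1.0, 4.6]
finger_gap: 0.0135
gripper_force: 40.0
```

```bash

python3 jog.py '[{"aperture":0.0, "pos":[0, 0, -0.02]}, {"aperture":0.0, "pos":[0, 0, -0.035]}, {"aperture":0.0, "pos":[0, 0, -0.035]}, {"aperture":0.0, "pos":[0, 0, -0.02]}, {"aperture":0.0}]'
cat >> h.py <<'E'
from scipy.spatial.transform import Rotation as R
LAP=np.array([.572,-.122,.031]);YAW=-11.4
EDGE=np.array([.062,0,.0225])   # strip_edge in tool frame
def lapR(): return R.from_euler('ZY',[YAW,-8],degrees=True)
def report(target=None):
    s=bot.get_state();r=R.from_quat(s['ee_rot']);e=s['tool_pos']+r.apply(EDGE)
    rs=r*R.from_euler('x',180,degrees=True)
    L=lapR();print('t',s['clock'],'edge in lap mm',np.round(1e3*L.inv().apply(e-LAP),1),'rot err deg',np.round(np.degrees((L.inv()*rs).as_rotvec()),2),'F lap',np.round(L.inv().apply(s['contact_force']),1),'leafs tool',np.round(s['tool_pos'],4))
    if target is not None:
        rt=L*R.from_euler('x',180,degrees=True);pt=LAP+L.apply(target)-rt.apply(EDGE)
        print('delta tool',np.round(r.inv().apply(pt-s['tool_pos']),4),'rotvec',np.round((r.inv()*rt).as_rotvec(),4))
E
python3 -c "
from h import *
report([-.03,0,.05])"
```

```text
clock: 4.48
tool_pos: [0.4309, 0.199, 0.1361]
ee_rot: [0.993, -0.122, 0.002, -0.001]
contact_force: [1.1, -0.0, -0.9]
finger_gap: 0.0137
gripper_force: 40.0
t 4.4833 edge in lap mm [-126.9  284.   101.5] rot err deg [-0.03  7.73 -2.6 ] F lap [ 0.9  0.2 -1.1] leafs tool [0.4309 0.199  0.1361]
delta tool [0.1133 0.282  0.0458] rotvec [ 0.0005  0.1349 -0.0454]
```

```bash

python3 jog.py '[{"aperture":0.0, "pos":[0.014, 0.035, 0]}, {"aperture":0.0, "pos":[0.014, 0.035, 0]}, {"aperture":0.0, "pos":[0.014, 0.035, 0]}, {"aperture":0.0, "pos":[0.014, 0.035, 0]}, {"aperture":0.0, "pos":[0.014, 0.035, 0]}]'
python3 jog.py '[{"aperture":0.0, "pos":[0.014, 0.035, 0]}, {"aperture":0.0, "pos":[0.014, 0.035, 0]}, {"aperture":0.0, "pos":[0.014, 0.035, 0]}, {"aperture":0.0, "turn_vec":[0, 0.068, -0.023]}, {"aperture":0.0, "turn_vec":[0, 0.068, -0.023]}]'
python3 jog.py '[{"aperture":0.0}, {"aperture":0.0}, {"aperture":0.0}]'
python3 - <<'E'
from h import *
report([-.03,0,.03])
s=bot.get_state();im,d=bot.get_image('wrist');cv2.imwrite('pics/w2.png',im[:,:,::-1]);np.savez('pics/w2.npz',im=im,d=d,p=s['tool_pos'],q=s['ee_rot'])
E
```

```text
clock: 4.9
tool_pos: [0.4543, 0.0096, 0.1318]
ee_rot: [0.993, -0.122, -0.0, 0.0]
contact_force: [0.5, -0.2, -1.2]
finger_gap: 0.0139
gripper_force: 40.0
clock: 5.32
tool_pos: [0.4704, -0.1027, 0.1314]
ee_rot: [0.993, -0.1, 0.068, 0.008]
contact_force: [0.9, 1.2, -1.8]
finger_gap: 0.0137
gripper_force: 40.0
clock: 5.57
tool_pos: [0.4703, -0.1004, 0.1323]
ee_rot: [0.993, -0.099, 0.067, 0.008]
contact_force: [-0.5, 0.7, -1.2]
finger_gap: 0.0137
gripper_force: 40.0
t 5.5667 edge in lap mm [-27.    1.   91.9] rot err deg [-0.16  0.32  0.05] F lap [-0.8  0.6 -1.1] leafs tool [ 0.4703 -0.1004  0.1323]
delta tool [-0.0028  0.0009  0.0623] rotvec [0.0029 0.0055 0.0008]
```

View pics/w2.png

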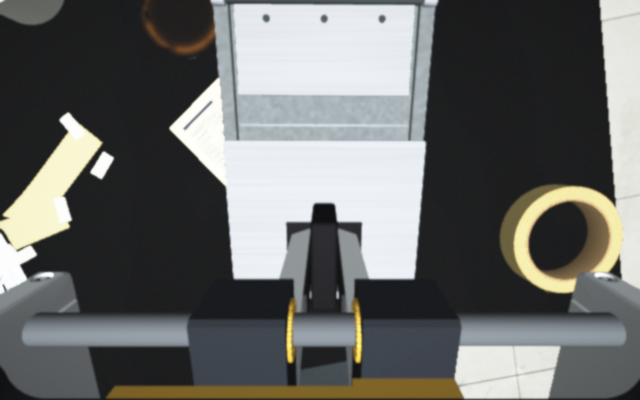

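The wrist view shows the strip's plain edge from (225,141) to (425,142), with the leaf's free edge ahead of it from (236,95) to (411,96). They are nearly parallel and centred. I'll check both in lap coordinates.

```bash
python3 - <<'E'
from h import *
z=np.load('pics/w2.npz');T=np.eye(4);T[:3,:3]=R.from_quat(z['q']).as_matrix();T[:3,3]=z['p']
L=lapR()
c=bot.calibration('wrist')
def lap(u,v,h): # hit plane lap z=h
    o,d=ray('wrist',u,v,T);o=L.inv().apply(o-LAP);d=L.inv().apply(d);return np.round(1e3*(o+d*(h-o[2])/d[2]),1)
def tl(u,v,h): # tool plane
    o,d=ray('wrist',u,v,np.eye(4));return np.round(1e3*(o+d*(h-o[2])/d[2]),1)
g=cv2.cvtColor(z['im'],cv2.COLOR_RGB2GRAY).astype(float);gy=cv2.Sobel(g,cv2.CV_64F,0,1)
for nm,cols,r0,r1,s in [('leaf',(250,325,400),86,105,-1),('strip',(240,280,325,370,410),134,150,1)]:
    for k in cols:
        m=(s*gy[r0:r1,k-6:k+7]).mean(1);r=r0+np.argmax(m)
        print(nm,k,r,m.max().astype(int),lap(k,r,.010) if nm=='leaf' else tl(k,r,.0185))
gx=cv2.Sobel(g,cv2.CV_64F,1,0)
for r in (40,70,120): 
    for a,b in ((212,246),(402,440)): print(r,[ (a+i,int(gx[r-3:r+4,a+i].mean())) for i in range(b-a) if abs(gx[r-3:r+4,a+i].mean())>70])
print('leaf corners',lap(235.5,95,.010),lap(411.5,96,.010),'kerb out',lap(223,120,.008),lap(430,120,.008), 'strip corners',tl(225,141,.0185),tl(425,142,.0185))
d=z['d'];pts=[]
def pt(u,v):
    f=200/np.tan(np.radians(c['vfov']/2));q=c['tool_from_camera']@[(u-c['cx'])/f*d[v,u],(v-c['cy'])/f*d[v,u],d[v,u],1];return np.round(1e3*L.inv().apply((T@q)[:3]-LAP),1)
for u,v in [(260,108),(325,110),(390,110),(325,60),(260,60),(390,60),(325,160),(250,160),(400,160)]: print(u,v,pt(u,v))
E
```

```text
leaf 250 94 167 [ 3.  62.6 10. ]
leaf 325 95 186 [ 2.4  0.7 10. ]
leaf 400 95 181 [  2.5 -61.3  10. ]
strip 240 140 223 [ 61.9 -50.1  18.5]
strip 280 140 187 [ 61.9 -26.6  18.5]
strip 325 140 166 [62.  -0.1 18.5]
strip 370 141 177 [61.4 26.4 18.5]
strip 410 141 220 [61.4 49.9 18.5]
40 [(214, 184), (215, 371), (216, 295), (217, 101), (228, -111), (229, -222), (230, -172), (231, 86), (232, 249), (233, 177), (234, 118), (235, 175), (236, 150)]
40 [(411, -128), (412, -192), (413, -155), (414, -174), (415, -238), (416, -119), (417, 137), (418, 229), (419, 134), (430, -88), (431, -275), (432, -403), (433, -285), (434, -88)]
70 [(216, 192), (217, 379), (218, 363), (219, 191), (230, -98), (231, -206), (232, -176), (234, 245), (235, 192), (236, 138), (237, 181), (238, 145)]
70 [(409, -130), (410, -202), (411, -174), (412, -211), (413, -227), (415, 230), (416, 221), (417, 99), (428, -228), (429, -371), (430, -304), (431, -126)]
120 [(221, -109), (222, -237), (223, -182), (234, -157), (235, -212), (237, 213), (238, 225), (239, 94)]
120 [(408, -173), (409, -241), (410, -92), (411, 157), (412, 209), (413, 109), (423, -94), (424, -267), (425, -377), (426, -262), (427, -83)]
leaf corners [ 2.2 74.6 10. ] [  1.7 -70.9  10. ] kerb out [-17.8  87.2   8. ] [-17.6 -88.6   8. ] strip corners [ 61.3 -59.   18.5] [60.8 58.8 18.5]
260 108 [-7.9 57.  -1. ]
325 110 [-9.5  0.6  1.1]
390 110 [ -9.4 -55.6   0.8]
325 60 [29.2  0.8  9.3]
260 60 [28.7 52.7 11.6]
390 60 [ 28.9 -51.1  11.5]
325 160 [-38.9   1.1  95.4]
250 160 [-38.7  45.7  97.1]
400 160 [-38.7 -43.6  96.4]
```

```bash

python3 jog.py '[{"aperture":0.0, "pos":[0, 0.001, 0.035], "turn_vec":[0, 0.003, 0]}, {"aperture":0.0, "pos":[0, 0, 0.03], "turn_vec":[0, 0.003, 0]}, {"aperture":0.0, "pos":[0, 0, 0.012]}, {"aperture":0.0, "pos":[0, 0, 0.006]}, {"aperture":0.0}]'
python3 -c "
from h import *
report([-.027,0,.0])"
```

```text
clock: 6.03
tool_pos: [0.481, -0.1036, 0.0491]
ee_rot: [0.993, -0.098, 0.069, 0.008]
contact_force: [-0.8, -0.3, -2.0]
finger_gap: 0.0137
gripper_force: 40.0
t 6.0333 edge in lap mm [-27.4   0.1   8.3] rot err deg [-0.14  0.02  0.08] F lap [-1.  -0.5 -1.9] leafs tool [ 0.481  -0.1036  0.0491]
delta tool [0.0004 0.     0.0083] rotvec [0.0025 0.0003 0.0015]
```

Free above the board. I'll lower in small steps and look for contact.

```bash

python3 jog.py '[{"aperture":0.0, "pos":[0, 0, 0.003]}, {"aperture":0.0, "pos":[0, 0, 0.002]}, {"aperture":0.0, "pos":[0, 0, 0.001]}, {"aperture":0.0}]'
python3 jog.py '[{"aperture":0.0, "pos":[0, 0, 0.001]}, {"aperture":0.0}]'
python3 -c "
from h import *
report([-.027,0,.0])"
```

```text
clock: 6.37
tool_pos: [0.4822, -0.1044, 0.0447]
ee_rot: [0.993, -0.099, 0.071, 0.009]
contact_force: [0.1, -0.1, -1.8]
finger_gap: 0.0137
gripper_force: 40.0
clock: 6.53
tool_pos: [0.4822, -0.1044, 0.0435]
ee_rot: [0.993, -0.099, 0.071, 0.009]
contact_force: [-0.0, 0.6, -1.0]
finger_gap: 0.0134
gripper_force: 40.0
t 6.5333 edge in lap mm [-26.8  -0.5   2.8] rot err deg [-0.18 -0.16  0.05] F lap [-0.3  0.6 -0.9] leafs tool [ 0.4822 -0.1044  0.0435]
delta tool [-0.0002 -0.0005  0.0026] rotvec [ 0.0031 -0.0027  0.0009]
```

```bash

python3 jog.py '[{"aperture":0.0, "pos":[0, 0, 0.001]}, {"aperture":0.0}]'
python3 jog.py '[{"aperture":0.0, "pos":[0, 0, 0.001]}, {"aperture":0.0}]'
python3 -c "
from h import *
report([-.027,0,.0])"
```

```text
clock: 6.7
tool_pos: [0.4823, -0.1044, 0.0423]
ee_rot: [0.993, -0.099, 0.07, 0.009]
contact_force: [0.6, -0.1, -1.7]
finger_gap: 0.0137
gripper_force: 40.0
clock: 6.87
tool_pos: [0.4824, -0.1044, 0.0412]
ee_rot: [0.993, -0.099, 0.07, 0.009]
contact_force: [0.8, -0.5, -1.3]
finger_gap: 0.0138
gripper_force: 40.0
t 6.8667 edge in lap mm [-27.   -0.5   0.4] rot err deg [-0.17 -0.12  0.06] F lap [ 0.7 -0.3 -1.4] leafs tool [ 0.4824 -0.1044  0.0412]
delta tool [ 0.     -0.0005  0.0003] rotvec [ 0.003  -0.0021  0.0011]
```

```bash

python3 jog.py '[{"aperture":0.0, "pos":[0, 0, 0.001]}, {"aperture":0.0}]'
python3 jog.py '[{"aperture":0.0, "pos":[0, 0, 0.0005]}, {"aperture":0.0}]'
python3 -c "
from h import *
report([-.027,0,.0])"
```

```text
clock: 7.03
tool_pos: [0.4826, -0.1044, 0.0405]
ee_rot: [0.993, -0.099, 0.07, 0.009]
contact_force: [-1.2, -0.6, 4.4]
finger_gap: 0.0137
gripper_force: 40.0
clock: 7.2
tool_pos: [0.4827, -0.1045, 0.0405]
ee_rot: [0.993, -0.099, 0.071, 0.009]
contact_force: [-9.6, 1.3, 22.1]
finger_gap: 0.0138
gripper_force: 40.0
t 7.2 edge in lap mm [-26.8  -0.5  -0.3] rot err deg [-0.2  -0.15  0.06] F lap [-6.5 -0.7 23.2] leafs tool [ 0.4827 -0.1045  0.0405]
delta tool [-0.0002 -0.0005 -0.0005] rotvec [ 0.0035 -0.0026  0.0011]
```

```bash

python3 jog.py '[{"aperture":0.0, "pos":[0, 0, -0.0009]}, {"aperture":0.0, "pos":[0.005, -0.0005, 0]}, {"aperture":0.0, "pos":[0.01, 0, 0]}, {"aperture":0.0, "pos":[0.005, 0, 0]}, {"aperture":0.0}]'
python3 -c "
from h import *
report([.03,0,.0])"
```

```text
clock: 7.62
tool_pos: [0.5036, -0.1081, 0.0438]
ee_rot: [0.993, -0.099, 0.071, 0.008]
contact_force: [-0.3, 0.0, -1.6]
finger_gap: 0.0135
gripper_force: 40.0
t 7.6167 edge in lap mm [-5.2  0.1  0.1] rot err deg [-0.15 -0.19  0.04] F lap [-0.5 -0.  -1.6] leafs tool [ 0.5036 -0.1081  0.0438]
delta tool [ 0.0353  0.0002 -0.    ] rotvec [ 0.0026 -0.0034  0.0008]
```

```bash

python3 jog.py '[{"aperture":0.0, "pos":[0.005, 0, 0]}, {"aperture":0.0, "pos":[0.01, 0, 0]}, {"aperture":0.0, "pos":[0.006, 0, 0]}, {"aperture":0.0, "pos":[0.004, 0, 0]}, {"aperture":0.0}]'
python3 - <<'E'
from h import *
report([.03,0,.0])
im,d=bot.get_image('wrist');cv2.imwrite('pics/w3.png',im[:300,150:500,::-1])
E
```

```text
clock: 8.03
tool_pos: [0.5271, -0.1128, 0.0472]
ee_rot: [0.993, -0.099, 0.071, 0.008]
contact_force: [0.1, -0.4, -1.6]
finger_gap: 0.0139
gripper_force: 40.0
t 8.0333 edge in lap mm [18.9  0.2  0.1] rot err deg [-0.16 -0.16  0.05] F lap [-0.1 -0.4 -1.6] leafs tool [ 0.5271 -0.1128  0.0472]
delta tool [ 0.0111  0.0002 -0.0001] rotvec [ 0.0027 -0.0028  0.0009]
```

View pics/w3.png

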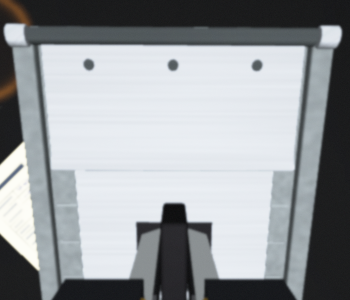

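The crop shows the leaf lying flat with its edge at row 170, and the strip under it, centred (cols 76–272 between the kerbs). I'll slide on towards the stop in small steps.

```bash

python3 jog.py '[{"aperture":0.0, "pos":[0.004, 0, 0]}, {"aperture":0.0, "pos":[0.003, 0, 0]}, {"aperture":0.0, "pos":[0.001, 0, 0]}, {"aperture":0.0}]'
python3 jog.py '[{"aperture":0.0, "pos":[0.001, 0, 0]}, {"aperture":0.0}]'
python3 jog.py '[{"aperture":0.0, "pos":[0.001, 0, 0]}, {"aperture":0.0}]'
python3 -c "
from h import *
report([.03,0,.0])"
```

```text
clock: 8.42
tool_pos: [0.5343, -0.1143, 0.0483]
ee_rot: [0.993, -0.099, 0.07, 0.009]
contact_force: [0.4, 0.1, -0.9]
finger_gap: 0.0136
gripper_force: 40.0
clock: 8.58
tool_pos: [0.535, -0.1144, 0.0484]
ee_rot: [0.993, -0.099, 0.07, 0.009]
contact_force: [1.0, 0.6, -1.4]
finger_gap: 0.0137
gripper_force: 40.0
clock: 8.75
tool_pos: [0.5361, -0.1146, 0.0486]
ee_rot: [0.993, -0.099, 0.07, 0.009]
contact_force: [-0.2, -0.8, -1.6]
finger_gap: 0.0134
gripper_force: 40.0
t 8.75 edge in lap mm [28.2  0.2  0.2] rot err deg [-0.17 -0.14  0.06] F lap [-0.2 -0.8 -1.6] leafs tool [ 0.5361 -0.1146  0.0486]
delta tool [0.0018 0.0002 0.    ] rotvec [ 0.003  -0.0024  0.0011]
```

```bash

python3 jog.py '[{"aperture":0.0, "pos":[0.001, 0, 0]}, {"aperture":0.0}]'
python3 jog.py '[{"aperture":0.0, "pos":[0.0007, 0, 0]}, {"aperture":0.0}]'
python3 -c "
from h import *
report([.03,0,.0])"
```

```text
clock: 8.92
tool_pos: [0.537, -0.1148, 0.0487]
ee_rot: [0.993, -0.099, 0.07, 0.009]
contact_force: [0.3, 0.6, -1.3]
finger_gap: 0.0139
gripper_force: 40.0
clock: 9.08
tool_pos: [0.5377, -0.1149, 0.0487]
ee_rot: [0.993, -0.099, 0.07, 0.009]
contact_force: [-0.0, -0.7, -1.9]
finger_gap: 0.0139
gripper_force: 40.0
t 9.0833 edge in lap mm [29.9  0.1  0.1] rot err deg [-0.17 -0.13  0.06] F lap [-0.1 -0.7 -1.9] leafs tool [ 0.5377 -0.1149  0.0487]
delta tool [ 0.0002  0.0001 -0.0001] rotvec [ 0.0029 -0.0023  0.0011]
```

```bash

python3 jog.py '[{"aperture":0.0, "pos":[0.0007, 0, 0]}, {"aperture":0.0}]'
python3 jog.py '[{"aperture":0.0, "pos":[0.0007, 0, 0]}, {"aperture":0.0}]'
python3 -c "
from h import *
report([.03,0,.0])"
```

```text
clock: 9.25
tool_pos: [0.5384, -0.1151, 0.0489]
ee_rot: [0.993, -0.099, 0.07, 0.009]
contact_force: [-0.1, -0.5, -2.3]
finger_gap: 0.0134
gripper_force: 40.0
clock: 9.42
tool_pos: [0.5391, -0.1152, 0.049]
ee_rot: [0.993, -0.099, 0.07, 0.009]
contact_force: [0.1, 0.6, -1.5]
finger_gap: 0.0136
gripper_force: 40.0
t 9.4167 edge in lap mm [31.3  0.1  0.1] rot err deg [-0.17 -0.13  0.06] F lap [-0.2  0.6 -1.5] leafs tool [ 0.5391 -0.1152  0.049 ]
delta tool [-0.0012  0.0001 -0.    ] rotvec [ 0.003  -0.0024  0.001 ]
```

```bash

python3 jog.py '[{"aperture":0.0, "pos":[0.0007, 0, 0]}, {"aperture":0.0}]' | sed -n 2,4p
python3 jog.py '[{"aperture":0.0, "pos":[0.0005, 0, 0]}, {"aperture":0.0}]' | sed -n 2,4p
python3 -c "
from h import *
report([.03,0,.0])"
```

```text
tool_pos: [0.5398, -0.1154, 0.0491]
ee_rot: [0.993, -0.099, 0.07, 0.009]
contact_force: [-0.3, 0.3, -0.9]
tool_pos: [0.5402, -0.1154, 0.0491]
ee_rot: [0.993, -0.099, 0.07, 0.009]
contact_force: [-0.0, -0.3, -1.4]
t 9.75 edge in lap mm [32.5  0.1  0.1] rot err deg [-0.17 -0.13  0.06] F lap [-0.2 -0.3 -1.4] leafs tool [ 0.5402 -0.1154  0.0491]
delta tool [-0.0024  0.0001 -0.    ] rotvec [ 0.0029 -0.0023  0.0011]
```

```bash

python3 jog.py '[{"aperture":0.0, "pos":[0.0005, 0, 0]}, {"aperture":0.0}]' | sed -n 2,4p
python3 jog.py '[{"aperture":0.0, "pos":[0.0005, 0, 0]}, {"aperture":0.0}]' | sed -n 2,4p
python3 - <<'E'
from h import *
report([.03,0,.0])
s=bot.get_state();im,d=bot.get_image('wrist')
g=cv2.cvtColor(im,cv2.COLOR_RGB2GRAY).astype(float);gy=cv2.Sobel(g,cv2.CV_64F,0,1)
T=np.eye(4);T[:3,:3]=R.from_quat(s['ee_rot']).as_matrix();T[:3,3]=s['tool_pos'];L=lapR()
for k in (215,218,431,434):
    r=150+np.argmax(-gy[150:190,k-2:k+3].mean(1));o,dd=ray('wrist',k,r,T);o=L.inv().apply(o-LAP);dd=L.inv().apply(dd);print(k,r,1e3*(o+dd*(.010-o[2])/dd[2]))
cv2.imwrite('pics/w4.png',im[:300,150:500,::-1])
E
```

```text
tool_pos: [0.5407, -0.1155, 0.0492]
ee_rot: [0.993, -0.099, 0.07, 0.009]
contact_force: [0.5, -0.2, -2.2]
tool_pos: [0.541, -0.1156, 0.0492]
ee_rot: [0.993, -0.099, 0.07, 0.009]
contact_force: [0.4, 0.2, -1.5]
t 10.0833 edge in lap mm [33.3  0.1  0. ] rot err deg [-0.17 -0.11  0.06] F lap [ 0.1  0.3 -1.6] leafs tool [ 0.541  -0.1156  0.0492]
delta tool [-0.0032  0.0001 -0.0001] rotvec [ 0.003 -0.002  0.001]
215 187 [ 6.18235014 65.29272064 10.        ]
218 188 [ 5.57782524 63.5718979  10.        ]
431 157 [ 24.09941018 -60.94859744  10.        ]
434 156 [ 24.67857277 -62.62870081  10.        ]
```

View pics/w4.png

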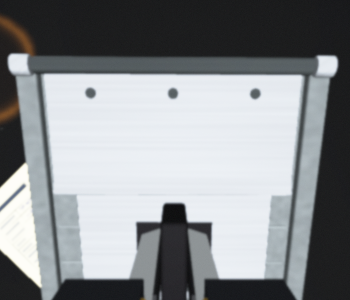

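The crop shows the leaf still flat, its edge at row 194 (lap x about 2 mm), with no contact force yet. So the stop should be at about 32–34 in my estimate.

```bash

python3 jog.py '[{"aperture":0.0, "pos":[0.0005, 0, 0]}, {"aperture":0.0}]' | sed -n 2,4p
python3 jog.py '[{"aperture":0.0, "pos":[0.0005, 0, 0]}, {"aperture":0.0}]' | sed -n 2,4p
python3 -c "
from h import *
report([.03,0,.0])"
```

```text
tool_pos: [0.5412, -0.1156, 0.0491]
ee_rot: [0.993, -0.099, 0.07, 0.009]
contact_force: [-2.0, 1.0, -1.4]
tool_pos: [0.5413, -0.1157, 0.0491]
ee_rot: [0.993, -0.099, 0.07, 0.009]
contact_force: [-5.5, 1.9, -0.1]
t 10.4667 edge in lap mm [33.5  0.1 -0.2] rot err deg [-0.18 -0.04  0.06] F lap [-5.8  0.8  0.7] leafs tool [ 0.5413 -0.1157  0.0491]
delta tool [-0.0035  0.0002 -0.0003] rotvec [ 0.0031 -0.0006  0.001 ]
```

Stop met, with about 6 N against it. I'll ease back slightly and press down.

```bash

python3 jog.py '[{"aperture":0.0, "pos":[-0.0006, 0, 0.0004]}, {"aperture":0.0}]' | sed -n 2,4p
python3 jog.py '[{"aperture":0.0, "pos":[0, 0, 0.0004]}, {"aperture":0.0}]' | sed -n 2,4p
python3 -c "
from h import *
report([.03,0,.0])"
```

```text
tool_pos: [0.5413, -0.1157, 0.0489]
ee_rot: [0.993, -0.099, 0.07, 0.009]
contact_force: [-4.5, 0.3, 1.6]
tool_pos: [0.5413, -0.1157, 0.0489]
ee_rot: [0.993, -0.099, 0.07, 0.009]
contact_force: [-10.0, 2.5, 14.3]
t 10.8 edge in lap mm [33.5  0.1 -0.3] rot err deg [-0.19 -0.1   0.06] F lap [-8.2  0.4 15.6] leafs tool [ 0.5413 -0.1157  0.0489]
delta tool [-0.0035  0.0001 -0.0004] rotvec [ 0.0034 -0.0018  0.001 ]
```

```bash

python3 jog.py '[{"aperture":0.0, "pos":[-0.0004, 0, -0.00015]}, {"aperture":0.0}, {"aperture":0.0}]' | sed -n 2,4p
python3 -c "
from h import *
report([.03,0,.0])"
```

```text
tool_pos: [0.5413, -0.1157, 0.0489]
ee_rot: [0.993, -0.099, 0.071, 0.009]
contact_force: [-5.5, 0.2, 8.0]
t 11.05 edge in lap mm [33.5  0.1 -0.3] rot err deg [-0.18 -0.15  0.05] F lap [-4.3 -0.9  8.7] leafs tool [ 0.5413 -0.1157  0.0489]
delta tool [-0.0035  0.0001 -0.0004] rotvec [ 0.0031 -0.0026  0.0008]
```

```bash

python3 jog.py '[{"aperture":0.0}, {"aperture":0.0}, {"aperture":0.0}, {"aperture":0.0}, {"aperture":0.0}]'
python3 - <<'E'
from h import *
report()
im,d=bot.get_image('scene');cv2.imwrite('pics/s5.png',cv2.resize(im[120:300,280:500,::-1],None,fx=3,fy=3))
E
```

```text
clock: 11.47
tool_pos: [0.5413, -0.1157, 0.0489]
ee_rot: [0.993, -0.099, 0.071, 0.009]
contact_force: [-5.9, 0.2, 8.0]
finger_gap: 0.0137
gripper_force: 40.0
t 11.4667 edge in lap mm [33.6  0.1 -0.2] rot err deg [-0.18 -0.15  0.05] F lap [-4.7 -0.9  8.8] leafs tool [ 0.5413 -0.1157  0.0489]
```

View pics/s5.png

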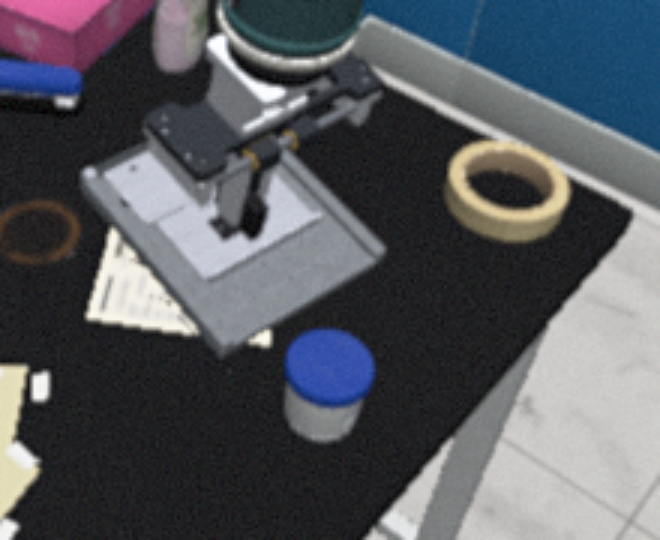

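The scene crop shows the strip under the leaf at about (240,230), flat between the kerbs and still held. The cup (330,385) and tape (508,190) are where they were. The push is steady at about 10 N, so I'm handing in.

```bash
python3 -c "
from cell import bot
print(bot.close_job())"
```

```text
the job is handed in; nothing more can be done
None
```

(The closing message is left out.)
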